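Clamp the circuit board with the slotted cam screw

TASK

Take the flat screwdriver from its stand and use it to turn the slotted screw of the board holder clockwise (seen from above) as far as it goes, so that the jaw clamps the circuit board. Press only lightly while you turn the blade about to find the slot, then put the screwdriver back upright in its stand. Leave everything else on the bench alone.

Things in the scene. Friction and masses are not known exactly. Their poses are not given: they have to be found in the camera images.
- driver: Flat screwdriver, 135 mm long, 60 to 130 g, standing blade down in its stand at any yaw. Origin: middle of the blade's tip; z up the shaft to the handle, x along the blade's width. Blade 12 mm wide (x), 2.5 thick (y), 14 long; round shaft 8 mm; black ribbed handle 24 x 24 mm square (sides along x and y), 60 to 130 mm above the tip, with a 20 mm round grey cap to 135 mm.
- driver_tip (a point): Middle of the blade's tip (the origin of the screwdriver).
- driver_grip (a point): On the screwdriver's axis in the handle, 100 mm above the tip: a good height to grip it.
- stand: Dark steel screwdriver stand fixed to the bench, 60 x 60 x 66 mm high, with one upright through hole of 18 mm (3 mm chamfer) in the middle. Origin: centre of its underside. The screwdriver stands in it, the underside of its handle resting on the stand's top, its tip 6 mm above the bench.
- holder: Circuit board holder fixed to the bench: dark base plate 110 (x) x 200 (y) x 14 mm; at its -y end an aluminium tower 60 (x) x 46 (y) mm with its top 45 mm above the bench and the screw in a bore in the middle of it; at its +y end a fixed stop 42 mm high with a spring-loaded jaw before it. Origin: centre of its underside, z up.
- bore (a point): Centre of the bore's mouth in the tower's top face (holder's axes). Bore upright, 13.4 mm wide, 3 mm chamfer. 4 mm below this point is the flat top of the brass screw head, 13 mm across; straight slot 3.6 mm wide, 4 deep. Slot direction not measured: it starts within 30 degrees either way of the holder's y axis. The blade drops in within 5 to 10 degrees of it and has up to 0.35 rad of play.
- screw (a joint): How far the slotted screw has been turned clockwise seen from above, rad: 0 at the start whatever way the slot points, stop at 1.35. It needs about 0.06 N m, stays where it is left, and moves the jaw 3 mm per rad. From about 0.6 the jaw pushes the board against the spring-loaded far jaw (2 N plus 4 N per mm) and the torque rises to about 0.1 N m at the stop.
- seat (a joint): How far the screw is pressed down into the bore against its spring, m: 0 untouched, bottoms at 0.009. It starts to sink at 2.5 N and takes 2.5 N more for each mm. When the blade finds the slot, the spring lifts the screw back over it by up to the slot's 4 mm. Pressing it deeper than 6 mm (17.5 N) damages it.
- jaw: Steel sliding jaw of the holder, 80 (x) x 12 (y) mm, top 37 mm above the bench with a small lug to 43 mm, between tower and board. Driven by the screw towards the holder's +y. Origin: at the holder's origin, moving with the jaw.
- board: Green circuit board with a few chips, 64 x 80 x 4 mm, about 60 g, loose on two rails between the jaws, its underside 22 mm above the bench; 1.8 mm of slack along the holder's y at the start. Origin: centre of its underside, x and y along the holder's.
- charger: Bystander: white charger block 50 x 50 x 28 mm. Origin: centre of its underside.
- phone: Bystander: black phone lying flat, 148 x 72 x 9 mm. Origin: centre of its underside.
- parts_tray: Bystander: grey divided parts tray 100 x 140 x 25 mm. Origin: centre of its underside.
- spool: Bystander: white spool, 54 mm in diameter, 42 mm high. Origin: centre of its underside.
- jar: Bystander: small jar, 48 mm in diameter, 55 mm high. Origin: centre of its underside.
- mouse: Bystander: computer mouse 100 x 58 x 30 mm. Origin: centre of its underside.
- brush: Bystander: small brush 170 mm long lying on the bench.
There are look-alikes about, which are no part of the job. There is more than one size of the board; the one meant has the size given above. What is shaped like the stand but purple is not meant.

How it is judged (in metres and radians):
On the way, in this order (a step that is already met when the one before it is completed fails the run):
1. with its blade in the bore, the screwdriver starts to turn the screw (horizontal distance between driver_tip and bore below 0.004 m and z of driver_tip in the frame of bore below -0.004 m and value of joint screw above 0.2 rad), for 0.05 s.
2. with its blade in the bore, the screwdriver has turned the screw to its stop and the jaw grips the board (horizontal distance between driver_tip and bore below 0.004 m and z of driver_tip in the frame of bore below -0.004 m and value of joint screw above 1.2 rad and contact force between jaw and board above 3 N), for 0.1 s.
At the end, for the whole second after the job is handed in: The screw is within 0.15 rad of its clockwise stop, the jaw presses on the board (over 3 N), which lies flat on its rails; the screwdriver stands released and at rest in its stand, fully down (tip within 12 mm of the bench's height, within 10 mm of the hole's axis), upright within 0.15 rad (value of joint screw above 1.2 rad and contact force between jaw and board above 3 N and horizontal distance between driver_tip and stand below 0.01 m and z of driver_tip in the frame of stand below 0.012 m and angle between driver's own z axis and vertical below 0.15 rad and distance of board from where it was at the start of the episode below 0.008 m and angle between board's own z axis and vertical below 0.1 rad and linear speed of each of driver, board below 0.02 m/s); the robot touches nothing.
It fails at once if the screw is pressed hard (more than 6 mm down, 17.5 N) (value of joint seat above 0.006 m).
It fails at once if the fingers push the jaw or the board (contact force between the fingers and jaw above 2 N or contact force between the fingers and board above 2 N).
It fails at once if a bystander is moved by more than 20 mm (distance of any of charger, phone, parts_tray, spool, jar, mouse, brush from where it was at the start of the episode above 0.02 m).
It also fails if it takes over 72 s, if anything falls off the work surface, if the arm or the gripper's body presses on something with over 40 N, if the wrist force passes 120 N, or if a joint passes its speed limit or range.

ROBOT

A 6-joint arm with a two-finger parallel gripper is mounted at the origin on the work surface. World frame = base frame: x ahead of the robot, y to its left, z up, the work surface at z = 0. Lengths are in mm, angles in rad, forces in N, time in s.
With the tool pointing down it reaches from about 350 to 950 mm from the base axis. Payload 17.4 kg.
Tool frame: the origin (TCP) lies at the very end of the fingers, on their centre line; the grasp point (between the pads) lies 19 mm behind it; z points along the fingers, y is the line along which they close (so a half turn about z gives the same grasp; the last joint's range is limited). The gripper opens to 93 mm and grips with 3 to 60 N. Pads are 15 mm wide; open, the fingers measure 128 mm over their backs; the gripper's body (75 mm by 188 mm) begins 65 mm behind the grasp point.
Start: joints at [1.137, 0.116, 1.442, -0, 1.584, -0.038], TCP at [260.252, 622.817, 218.646] pointing down, gripper open.
Joint ranges: [-2.83, 2.83], [-0.83, 2.19], [0.07, 2.5], [-1.14, 4.28], [0.01, 3], [-2.97, 2.97]. Speed limits (rad/s): [1.89, 1.89, 2.22, 3.14, 3.14, 3.14].

INTERFACE

Orientations are given as a unit quaternion [w, x, y, z].
In Python, from plant import get_state, get_image, sign_off, recognise gives the robot as it stands.
- The arm moves only by the tool carry_out, never from a script. Its arguments are lists of equal length, an entry for each row: "linear": the shift along the tool's x, y, z scaled (see below), a list of three; "delta_rot": the turn, a rotation vector about the tool's x, y, z scaled (see below), a list of three. In form: {"linear": [[x, y, z], ...], "delta_rot": [[rx, ry, rz], ...]}. A call has 1 to 12 rows; each row is the pose to reach, as a shift and turn from the pose commanded when the call began, along the tool's axes at that moment, turning the shorter way round; what a row does not reach only later rows make up. The controller multiplies each number of a shift by 0.8 m and each number of a turn by 180 degrees. A row lasts 1/8 s, in which the tool goes at most 62.5 mm and 10.7 degrees, less where a joint would pass 70% of its speed; a pose out of reach is approached as far as the arm can. A call with a number of a shift or a turn outside -1 to 1 is refused whole. A call with a gripper value outside its range is refused whole. "fingers" is the opening, from 0 (shut) to 1 (fully open), set as the call begins (left out, the last holds). The fingers move at their own pace and stop on an object; the grip force is fixed at half the most. Time passes only in rows, so rows that repeat a pose let the fingers close. It gives the time, the measured TCP pose, the force, the opening and the grip force at its end, in the units of the state.
- get_state(): the state, without advancing time (a new reading comes with each control period).
- get_image(name): name is "side" or "top" or "wrist"; returns a dict with "frame" (400x640x3 uint8, red, green, blue), "z_map" (400x640 float32, mm along the optical axis (not along the pixel's ray), 0 where there is no reading), "vfov" (degrees; the focal length in pixels is half the picture's height over the tangent of half this angle, whatever the lens; pixels are square), "cx", "cy" (the principal point, pixels), "distortion" ([k1, k2, p1, p2, k3] as OpenCV has them; the pictures are not rectified), "pose" (4x4, takes a point from camera to world coordinates); the wrist camera has in their place "T_tool_cam" (4x4, takes a point from camera to tool coordinates, whose origin is the TCP and whose axes are the flange's). Camera axes: x right, y down, z forward; pixel columns grow to the right and rows downward; lengths in mm; the calibration is good to about 2 mm. A picture is of the moment at which its call begins: read the wrist's pose just before it.
- sign_off(): hands the job in; it is judged then, once.
Trained networks look in a picture, given as the dict that the camera call returned (one of the last four; its "shot" number tells which), for a name from the list of things; names that differ only in an ending like _2 or _b are one class to them, and where a whole thing is asked for, a point or a joint stands for the part that bears it (a point fixed in the world has none). Each returns a list of dicts, best first, with "conf" (0 to 1); they miss things now and then, are a little off and sometimes report something else, mostly with a low value. They report only what shows in the picture. A call takes as long as a camera call. They do not tell look-alikes from the thing itself.
- recognise(picture, label): "bbox" ([left, top, right, bottom] in pixels, round what is visible of it).
The state is a dict: "clock": time; "q": joint angles; "joint_velocities": joint speeds; "joint_efforts": joint torques, N m; "position": TCP position; "ee_rot": TCP orientation; "force": force on the tool from outside, world axes, zero at the start; "torque": the same for the moment, N m; "width": finger opening in mm; "grasp_force": force on a finger pad.
Only numpy, scipy, OpenCV 4.12 (cv2) and the standard library are available. Lean on these libraries where they do the work, as an engineer would, in place of code of your own. Each camera call takes 0.05 s, during which the arm holds its last target. There are 200 camera calls.

## Working session

There is one attempt and no reset: what is moved stays moved. The work goes in short steps, Python scripts to look and compute and a tool call to move; the robot and the scene stay as the last step left them, time stands still between calls to the robot, and variables do not carry over. Pictures are saved under pics/ and viewed, at most 10 in all, crops included, and the job is handed in when it is done.

Besides the shell and the picture viewer there is one more tool, called after "Emit:" as name(argument=value, ...) on one line, values as JSON. carry_out: Moves the arm, as the interface text tells. Shifts and turns lie within -1 to 1; 1 stands for 0.8 m of shift or 180 degrees of turn. Its arguments: {"type":"object","properties":{"linear":{"type":"array","items":{"type":"array","items":{"type":"number"}}},"delta_rot":{"type":"array","items":{"type":"array","items":{"type":"number"}}},"fingers":{"type":"number"}},"required":["linear","delta_rot"]}

```bash
mkdir -p pics
cat > h.py <<'E'
import numpy as np,cv2
from plant import *
from scipy.spatial.transform import Rotation as R
def Tt(s):
    T=np.eye(4);q=s['ee_rot'];T[:3,:3]=R.from_quat([q[1],q[2],q[3],q[0]]).as_matrix();T[:3,3]=s['position'];return T
def shot(n):
    s=get_state();p=get_image(n)
    p['P']=np.array(p['pose']) if 'pose' in p else Tt(s)@np.array(p['T_tool_cam'])
    f=200/np.tan(np.radians(p['vfov'])/2);p['K']=np.array([[f,0,p['cx']],[0,f,p['cy']],[0,0,1.]]);return p
def rays(p,uv):
    u=cv2.undistortPoints(np.array(uv,float).reshape(-1,1,2),p['K'],np.array(p['distortion'],float)).reshape(-1,2)
    return np.c_[u,np.ones(len(u))]
def onz(p,uv,z):  # pixel -> world at height z
    d=rays(p,uv)@p['P'][:3,:3].T;c=p['P'][:3,3];return c+d*((z-c[2])/d[:,2])[:,None]
def dep(p,uv):
    z=np.array([p['z_map'][int(v),int(u)] for u,v in uv]);return (rays(p,uv)*z[:,None])@p['P'][:3,:3].T+p['P'][:3,3]
def proj(p,X):
    Ti=np.linalg.inv(p['P']);r=cv2.Rodrigues(Ti[:3,:3])[0]
    return cv2.projectPoints(np.array(X,float).reshape(-1,1,3),r,Ti[:3,3],p['K'],np.array(p['distortion'],float))[0].reshape(-1,2)
def save(p,n,crop=None,k=1):
    im=p['frame'][...,::-1]
    if crop: l,t,r,b=crop; im=im[t:b,l:r]
    cv2.imwrite('pics/'+n,cv2.resize(np.ascontiguousarray(im),None,fx=k,fy=k,interpolation=cv2.INTER_CUBIC))
E
python3 - <<'E'
from h import *
np.set_printoptions(precision=1,suppress=True)
s=get_state();print(s)
p=shot('top');save(p,'top.png')
q=shot('side');save(q,'side.png')
print(p['P'])
for n in ['driver','stand','holder','bore','board','screw','jaw']:
    for a,b in(('top',p),('side',q)):
        for d in recognise(b,n)[:4]:
            l,t,r,bb=d['bbox'];c=((l+r)/2,(t+bb)/2);print(n,a,np.round(d['bbox']),round(d['conf'],2),dep(b,[c])[0])
E
```

```text
{'clock': 0.0, 'q': array([ 1.1,  0.1,  1.4,  0. ,  1.6, -0. ]), 'joint_velocities': array([ 0., -0., -0., -0.,  0., -0.]), 'joint_efforts': array([ -0. , -72.1, -62.3,   0.1,   0. ,  -0. ]), 'position': array([260.2, 622.6, 217.9]), 'ee_rot': array([-0. ,  0.2,  1. , -0. ]), 'force': array([0.6, 0.5, 0.1]), 'torque': array([-0.,  0., -0.]), 'grasp_force': 0.0, 'width': 93.17766786125506}
[[   0.    -1.     0.   498.1]
 [  -1.    -0.     0.   -44.4]
 [  -0.    -0.    -1.  1266.8]
 [   0.     0.     0.     1. ]]
driver top [378. 227. 392. 237.] 0.49 [ 467.8 -205.9  144.3]
driver side [324. 233. 337. 259.] 0.48 [ 452.3 -219.4  117.7]
stand top [372. 225. 398. 246.] 0.95 [ 460.5 -206.1  140.1]
stand top [393. 188. 418. 210.] 0.93 [ 562.7 -282.4   16.3]
stand top [241. 178. 314. 231.] 0.58 [538.7  87.4  23.3]
stand side [352. 235. 385. 273.] 0.7 [ 534.9 -282.5   64.6]
stand side [317. 248. 345. 276.] 0.58 [ 442.  -230.9   67.9]
stand side [247. 181. 311. 224.] 0.2 [526.5  73.3  27.3]
holder top [242. 175. 312. 233.] 0.67 [538.9  88.7  23.3]
holder side [245. 178. 313. 224.] 0.68 [529.2  
[... 163 characters left out ...]
41.9 100.9  30.5]
board top [249. 251. 274. 270.] 0.67 [374.9 131.9  -1. ]
board top [204. 210. 227. 235.] 0.6 [482.  270.    2.6]
board top [379. 224. 394. 243.] 0.48 [ 464.7 -210.1  138.2]
board side [218. 212. 240. 232.] 0.66 [375.5 141.2   3.4]
board side [217. 180. 242. 195.] 0.65 [472.  260.8   7.6]
board side [260. 186. 290. 210.] 0.52 [532.5 100.1  23.1]
screw side [245. 180. 313. 222.] 0.45 [529.   75.8  28.9]
jaw top [239. 178. 318. 228.] 0.68 [541.6  84.   24.3]
jaw top [286. 186. 292. 211.] 0.51 [555.   54.2  43.2]
jaw side [280. 190. 291. 206.] 0.61 [556.6  74.5  24.3]
jaw side [227. 130. 244. 162.] 0.59 [619.3 412.1  16.3]
jaw side [262. 187. 288. 209.] 0.18 [529.5  95.8  28.3]
```

View pics/top.png

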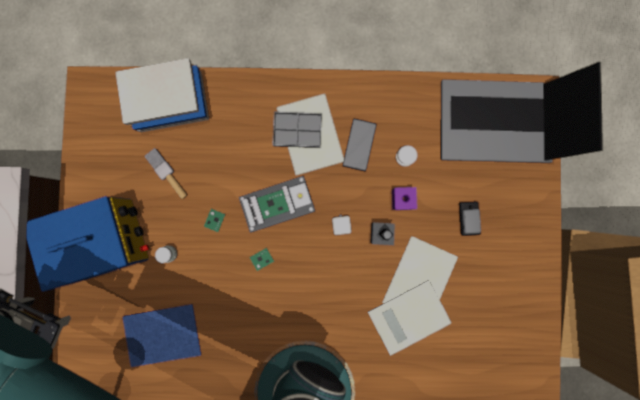

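View pics/side.png

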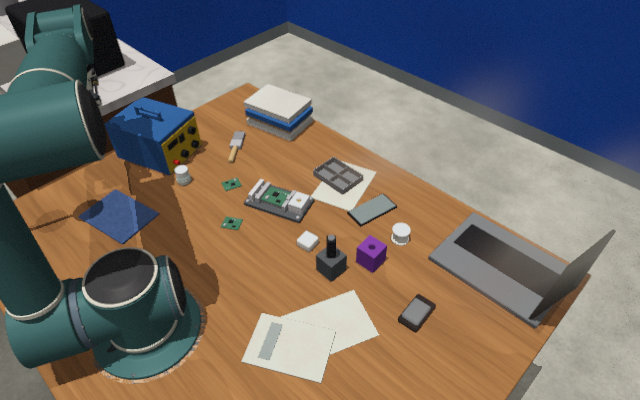

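```bash
cat >> h.py <<'E'
def yaw(s): x=Tt(s)[:3,0];return np.degrees(np.arctan2(x[1],x[0]))
def goal(pos,yawdeg,s=None):
    s=s or get_state();T=Tt(s);c,n=np.cos(np.radians(yawdeg)),np.sin(np.radians(yawdeg))
    G=np.array([[c,n,0],[n,-c,0],[0,0,-1.]])
    l=T[:3,:3].T@(np.array(pos)-T[:3,3])/800;r=R.from_matrix(T[:3,:3].T@G).as_rotvec()/np.pi
    return np.round(l,4),np.round(r,4)
E
python3 - <<'E'
from h import *
np.set_printoptions(precision=3,suppress=True)
s=get_state();print(yaw(s),Tt(s))
p=shot('wrist');print(np.array(p['T_tool_cam']),p['vfov'])
p=shot('top')
print(onz(p,[(386,233)],141),onz(p,[(300,195)],45))
print('holder corners',onz(p,[(241,199),(305,178),(314,211),(250,230)],14))
for y in (-30,0,60,90): print(y,goal([440,-200,350],y))
E
```

```text
157.32079664590538 [[ -0.923   0.386   0.    260.276]
 [  0.386   0.923   0.    622.817]
 [ -0.      0.     -1.    218.666]
 [  0.      0.      0.      1.   ]]
[[  -0.      -0.957   -0.29    80.837]
 [   1.      -0.      -0.      -0.187]
 [   0.      -0.29     0.957 -166.668]
 [   0.       0.       0.       1.   ]] 62.94825821371141
[[ 466.031 -208.988  141.   ]] [[565.279  22.023  45.   ]]
holder corners [[551.604 195.057  14.   ]
 [616.809  10.38   14.   ]
 [521.457 -17.99   14.   ]
 [462.317 166.142  14.   ]]
-30 (array([-0.604, -0.862, -0.164]), array([ 0.   , -0.   , -0.959]))
0 (array([-0.604, -0.862, -0.164]), array([-0.   ,  0.   ,  0.874]))
60 (array([-0.604, -0.862, -0.164]), array([-0.   ,  0.   ,  0.541]))
90 (array([-0.604, -0.862, -0.164]), array([-0.   ,  0.   ,  0.374]))
```

Run:
```python
from h import *
print(goal([465,-208,270],66),goal([310,520,330],150))
```

```text
(array([-0.6365, -0.8596, -0.0642]), array([-0.    ,  0.    ,  0.5073])) (array([-0.1069, -0.0946, -0.1392]), array([-0.    , -0.    ,  0.0407]))
```

Emit:
carry_out(linear=[[-0.05,-0.07,-0.1],[-0.6365,-0.8596,-0.1],[-0.6365,-0.8596,-0.1],[-0.6365,-0.8596,-0.1],[-0.6365,-0.8596,-0.0642],[-0.6365,-0.8596,-0.0642],[-0.6365,-0.8596,-0.0642],[-0.6365,-0.8596,-0.0642],[-0.6365,-0.8596,-0.0642],[-0.6365,-0.8596,-0.0642],[-0.6365,-0.8596,-0.0642],[-0.6365,-0.8596,-0.0642]], delta_rot=[[0,0,0],[0,0,0.5073],[0,0,0.5073],[0,0,0.5073],[0,0,0.5073],[0,0,0.5073],[0,0,0.5073],[0,0,0.5073],[0,0,0.5073],[0,0,0.5073],[0,0,0.5073],[0,0,0.5073]], fingers=1)

```text
clock: 2.4
position: [434.3, -86.4, 271.1]
ee_rot: [0.0, 0.839, 0.545, 0.0]
force: [0.8, 1.3, -0.3]
width: 92.5
grasp_force: 0.0
```

Run:
```python
from h import *
print(goal([465,-208,270],66))
```

```text
(array([-0.1233,  0.0969,  0.0015]), array([ 0.0004, -0.0001, -0.0001]))
```

Emit:
carry_out(linear=[[-0.123,0.097,0],[-0.123,0.097,0],[-0.123,0.097,0],[-0.123,0.097,0],[-0.123,0.097,0]], delta_rot=[[0,0,0],[0,0,0],[0,0,0],[0,0,0],[0,0,0]])

```text
clock: 3.02
position: [465.2, -204.5, 271.1]
ee_rot: [0.0, 0.838, 0.545, 0.0]
force: [-0.2, 0.3, 0.1]
width: 93.0
grasp_force: 0.0
```

Run:
```python
from h import *
np.set_printoptions(precision=1,suppress=True)
s=get_state();print(s['position'],yaw(s),s['q'])
p=shot('wrist');save(p,'w1.png')
for n in ('driver','stand'):
    for d in recognise(p,n)[:3]:
        l,t,r,b=d['bbox'];print(n,np.array(d['bbox']),d['conf'])
X=dep(p,[(u,v) for v in range(400) for u in range(640)]);Z=p['z_map'].ravel()
for lo,hi in((137,147),(128,135.5),(60,76)):
    m=(Z>0)&(X[:,2]>lo)&(X[:,2]<hi)&(np.hypot(X[:,0]-465,X[:,1]+208)<70);x=X[m]
    print(lo,len(x),x.mean(0),(x.min(0)+x.max(0))/2,cv2.minAreaRect(x[:,:2].astype(np.float32)))
```

```text
[ 465.2 -204.5  271.1] 66.08821278564342 [-0.5 -0.3  1.7  0.   1.7 -0. ]
driver [310.5 172.1 336.4 210.9] 0.59
driver [290.2 145.1 354.5 216.4] 0.23
stand [293.9 145.7 354.1 216.4] 0.87
stand [379.2 154.3 454.9 227.4] 0.67
137 350 [ 462.8 -211.5  141.1] [ 462.1 -211.8  140.6] ((462.17401123046875, -211.84771728515625), (19.792911529541016, 20.258750915527344), 46.02507019042969)
128 127 [ 465.3 -207.   133.6] [ 462.8 -211.8  131.7] ((462.5458984375, -212.0611114501953), (24.069957733154297, 24.087438583374023), 45.44396209716797)
60 1778 [ 465.1 -206.    66.7] [ 462.6 -212.2   68. ] ((462.4567565917969, -212.32301330566406), (60.649330139160156, 60.125701904296875), 88.45399475097656)
```

View pics/w1.png

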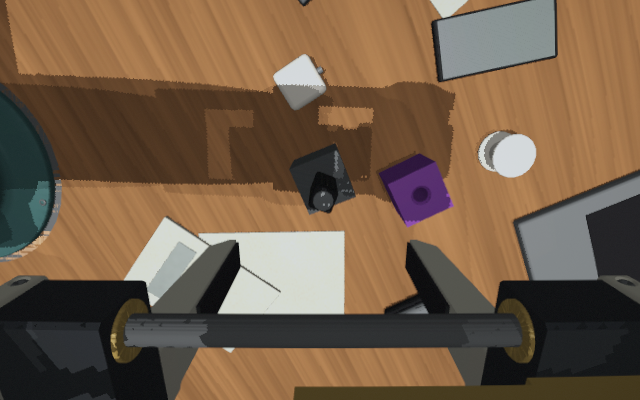

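Run:
```python
from h import *
p=shot('wrist');save(p,'w1c.png',(270,120,470,240),4)
print(goal([462.3,-212,180],45.4),goal([462.3,-212,87],45.4))
```

```text
(array([-0.0097,  0.0002,  0.1138]), array([ 0.0002, -0.    ,  0.1149])) (array([-9.7e-03,  1.0e-04,  2.3e-01]), array([ 0.0002, -0.    ,  0.1149]))
```

View pics/w1c.png

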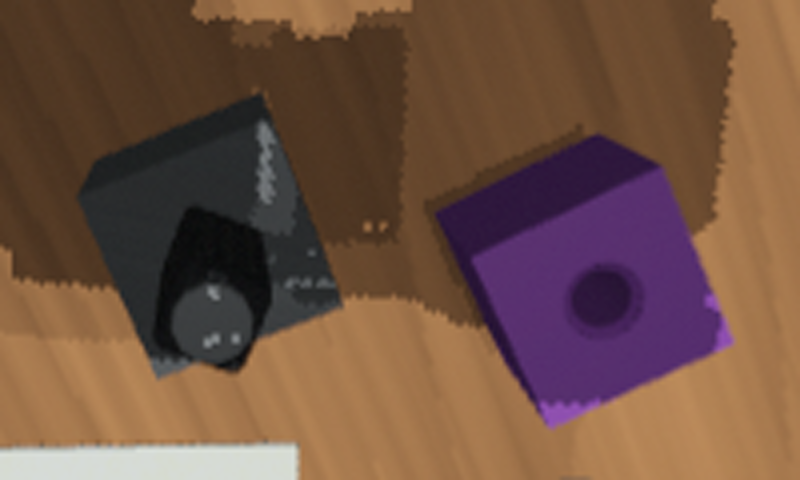

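The crop shows the dark stand with the black driver (cap at crop 212,320, so image 323,200). The empty purple look-alike is at image 418,190. The dark stand fits the description.

Emit:
carry_out(linear=[[-0.0097,0,0.05],[-0.0097,0,0.11],[-0.0097,0,0.17],[-0.0097,0,0.23],[-0.0097,0,0.23],[-0.0097,0,0.23],[-0.0097,0,0.23]], delta_rot=[[0,0,0.1149],[0,0,0.1149],[0,0,0.1149],[0,0,0.1149],[0,0,0.1149],[0,0,0.1149],[0,0,0.1149]])

```text
clock: 4.1
position: [463.0, -213.1, 89.2]
ee_rot: [0.001, 0.923, 0.385, 0.001]
force: [-0.1, 0.3, 0.2]
width: 93.0
grasp_force: 0.0
```

Emit:
carry_out(linear=[[0,0,0],[0,0,0],[0,0,0],[0,0,0],[0,0,0],[0,0,0]], delta_rot=[[0,0,0],[0,0,0],[0,0,0],[0,0,0],[0,0,0],[0,0,0]], fingers=0)

```text
clock: 4.85
position: [462.0, -212.7, 86.7]
ee_rot: [-0.0, 0.923, 0.385, 0.0]
force: [-0.8, 1.2, -0.0]
width: 37.8
grasp_force: 0.0
```

Emit:
carry_out(linear=[[0,0,0],[0,0,0],[0,0,0],[0,0,0]], delta_rot=[[0,0,0],[0,0,0],[0,0,0],[0,0,0]])

```text
clock: 5.35
position: [462.1, -212.7, 86.7]
ee_rot: [-0.0, 0.923, 0.385, -0.0]
force: [-0.3, 1.2, -0.4]
width: 23.8
grasp_force: 30.0
```

Run:
```python
from h import *
s=get_state();print(s['force'],s['torque'],s['width'],s['grasp_force'],s['position'],yaw(s))
```

```text
[-0.34590833  1.16241996 -0.43107035] [-0.07635458  0.16023143  0.01624484] 23.765693741587633 29.99993920326233 [ 462.05046859 -212.6828203    86.69989575] 45.32733008745686
```

Emit:
carry_out(linear=[[0,0,-0.03],[0,0,-0.08],[0,0,-0.13],[0,0,-0.2],[0,0,-0.2],[0,0,-0.2]], delta_rot=[[0,0,0],[0,0,0],[0,0,0],[0,0,0],[0,0,0],[0,0,0]])

```text
clock: 6.1
position: [461.9, -212.6, 245.9]
ee_rot: [-0.0, 0.923, 0.385, -0.0]
force: [0.2, 0.6, -1.3]
width: 23.8
grasp_force: 30.0
```

Run:
```python
from h import *
s=get_state();print(s['force'],s['width'],s['position'],yaw(s))
p=shot('wrist');save(p,'w2.png',(170,100,470,325),2.6)
T=Tt(s)
print(proj(p,[(T@[0,0,z,1])[:3] for z in (21,67,81)]))
print(goal([565,22,200],135))
print(goal([565,22,200],45))
```

```text
[ 0.17484757  0.61972102 -1.31122459] 23.78496408768216 [ 461.90758376 -212.63349064  245.85963356] 45.32401176340984
[[322.25860311 238.92651724]
 [322.22011299 214.8079851 ]
 [322.21098801 209.08521776]]
(array([ 0.2993, -0.1143,  0.0566]), array([-6.000e-04, -3.000e-04, -4.982e-01]))
(array([ 0.2993, -0.1143,  0.0566]), array([-0.0005,  0.0002,  0.0018]))
```

View pics/w2.png

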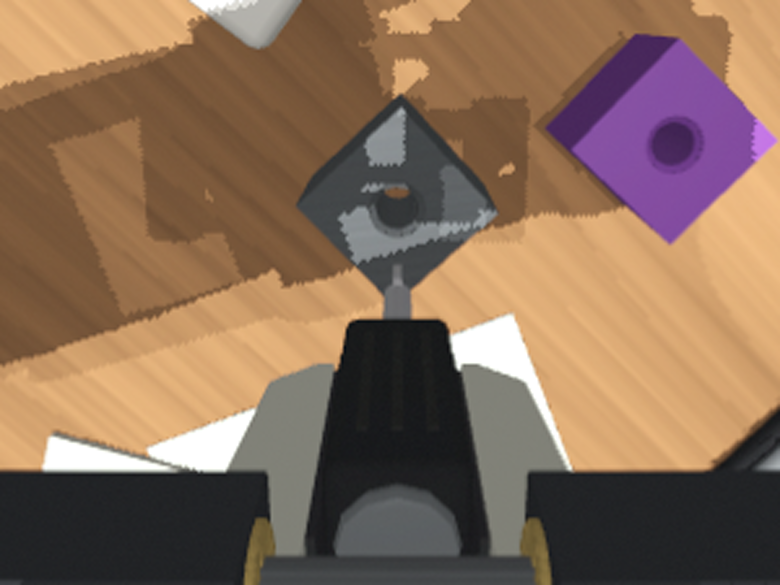

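The wrist picture shows the stand with its empty hole (crop 395,205) and the blade tip at crop (397,267), seen edge-on. The blade's width therefore lies along tool x.

Emit:
carry_out(linear=[[0.2993,-0.1143,0.03],[0.2993,-0.1143,0.03],[0.2993,-0.1143,0.03],[0.2993,-0.1143,0.03],[0.2993,-0.1143,0.03],[0.2993,-0.1143,0.03],[0.2993,-0.1143,0.03],[0.2993,-0.1143,0.03],[0.2993,-0.1143,0.03],[0.2993,-0.1143,0.03]], delta_rot=[[0,0,-0.354],[0,0,-0.354],[0,0,-0.354],[0,0,-0.354],[0,0,-0.354],[0,0,-0.354],[0,0,-0.354],[0,0,-0.354],[0,0,-0.354],[0,0,-0.354]])

```text
clock: 7.4
position: [565.3, 21.7, 222.7]
ee_rot: [-0.0, 0.581, 0.814, 0.0]
force: [-1.3, -0.7, -0.8]
width: 23.9
grasp_force: 30.0
```

Run:
```python
from h import *
np.set_printoptions(precision=1,suppress=True)
s=get_state();print(s['position'],yaw(s),s['q'],s['force'])
p=shot('wrist');np.save('w3.npy',p['frame'])
T=Tt(s);t=proj(p,[(T@[0,0,81,1])[:3]]);print('tip',t)
X=dep(p,[(u,v) for v in range(400) for u in range(640)]);Z=p['z_map'].ravel()
m=(Z>0)&(abs(X[:,2]-45)<4)&(np.hypot(X[:,0]-565,X[:,1]-22)<45);x=X[m];r=cv2.minAreaRect(x[:,:2].astype(np.float32));print(len(x),r)
c=proj(p,[(*r[0],45)])[0];print(c)
l,tp=int(c[0])-50,int(c[1])-38;save(p,'w3.png',(l,tp,l+100,tp+76),7.5);print(l,tp)
```

```text
[565.3  21.7 222.7] 108.962065512678 [-0.  -0.1  1.7  0.   1.6 -0.3] [-1.3 -0.7 -0.8]
tip [[322.5 208.9]]
2475 ((561.9259033203125, 31.666397094726562), (59.5117301940918, 64.2213134765625), 19.80171012878418)
[322.5 171.7]
272 133
```

View pics/w3.png

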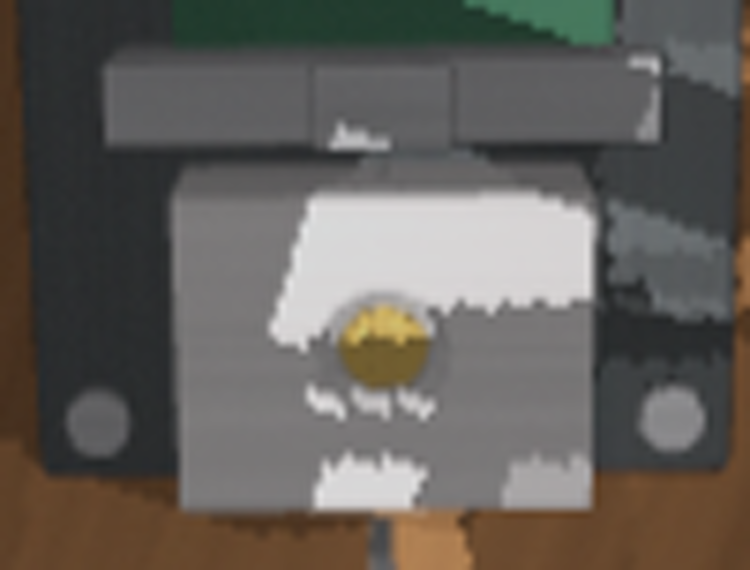

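The tower fills the crop and its bore, with the brass screw head, sits at crop (386,344), or image (323.5,178.8). The slot is too small to see.

Run:
```python
from h import *
np.set_printoptions(precision=1,suppress=True)
p=shot('wrist');b=onz(p,[(323.5,178.8)],45)[0];print(b)
# tower top fit: pixels with depth ~45 in the tower, excluding lug
X=dep(p,[(u,v) for v in range(400) for u in range(640)]);Z=p['z_map'].ravel()
a=np.radians(109.4);ey=np.array([np.cos(a),np.sin(a)]);ex=np.array([ey[1],-ey[0]])
d=X[:,:2]-b[:2];u=d@ex;v=d@ey
m=(Z>0)&(abs(X[:,2]-45)<2.5)&(abs(u)<35)&(abs(v)<27);r=cv2.minAreaRect(X[m][:,:2].astype(np.float32));print(r,np.median(X[m][:,2]))
s=get_state();print(goal([b[0],b[1],81+52],108.9,s))
```

```text
[565.6  24.6  45. ]
((565.0750122070312, 23.107032775878906), (59.74998474121094, 46.28360366821289), 19.600727081298828) 45.72485549445787
(array([0. , 0. , 0.1]), array([0., 0., 0.]))
```

Run:
```python
from h import *
s=get_state();l,r=goal([565.1,23.3,135],145,s);print(l.tolist(),r.tolist())
```

```text
[0.002, 0.0003, 0.1097] [0.0, 0.0, -0.2]
```

Emit:
carry_out(linear=[[0.002,0.0003,0.05],[0.002,0.0003,0.1097],[0.002,0.0003,0.1097],[0.002,0.0003,0.1097],[0.002,0.0003,0.1097],[0.002,0.0003,0.1097]], delta_rot=[[0,0,-0.05],[0,0,-0.1],[0,0,-0.15],[0,0,-0.2],[0,0,-0.2],[0,0,-0.2]])

```text
clock: 8.25
position: [565.1, 23.5, 135.1]
ee_rot: [0.0, 0.302, 0.953, 0.0]
force: [0.1, -1.2, -0.7]
width: 24.1
grasp_force: 30.0
```

Run:
```python
from h import *
np.set_printoptions(precision=2,suppress=True)
s=get_state();print(s['position'],yaw(s),s['force'],s['torque'])
p=shot('wrist')
T=Tt(s);t=proj(p,[(T@[0,0,81,1])[:3],(T@[-6,0,81,1])[:3],(565.1,23.2,45),(565.1,23.2,41)]);print('tip',t)
c=t[2];l,tp=int(c[0])-50,int(c[1])-38;save(p,'w4.png',(l,tp,l+100,tp+76),7.5);print(l,tp)
X=dep(p,[(u,v) for v in range(400) for u in range(640)]);Z=p['z_map'].ravel()
a=np.radians(109.6);ey=np.array([np.cos(a),np.sin(a)]);ex=np.array([ey[1],-ey[0]])
d=X[:,:2]-[565.1,23.2];u=d@ex;v=d@ey
m=(Z>0)&(abs(X[:,2]-45)<2)&(abs(u)<35)&(abs(v)<26);r=cv2.minAreaRect(X[m][:,:2].astype(np.float32));print(r,np.median(X[m][:,2]))
```

```text
[565.11  23.45 135.11] 144.83079928957858 [ 0.11 -1.16 -0.7 ] [-0.05  0.01  0.04]
tip [[322.7  209.03]
 [322.7  216.14]
 [322.41 205.74]
 [322.41 204.3 ]]
272 167
((565.321044921875, 23.291141510009766), (60.426597595214844, 46.26288986206055), 19.43023681640625) 45.702018739347466
```

View pics/w4.png

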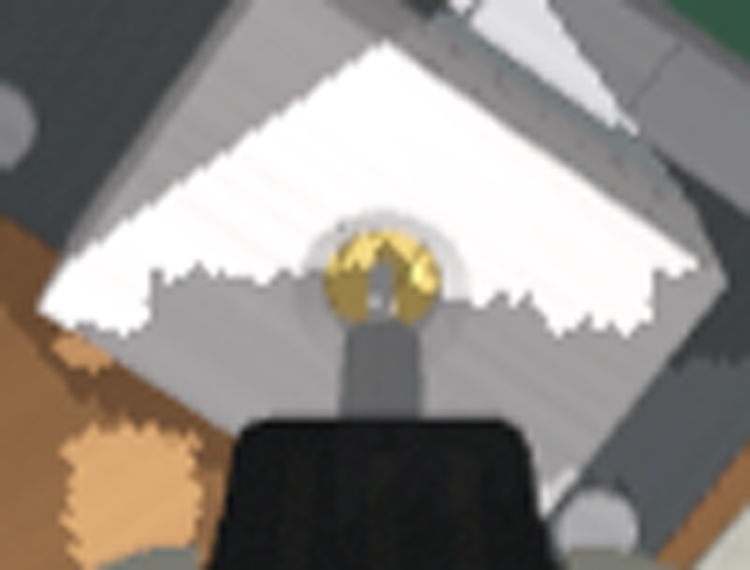

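The blade hangs over the bore: the blade is at crop (380,285) and the brass head at crop (383,280), so the centres agree to about 0.5 mm.

Emit:
carry_out(linear=[[0,0,0.006],[0,0,0.01],[0,0,0.0135],[0,0,0.0135],[0,0,0.0135]], delta_rot=[[0,0,0],[0,0,0],[0,0,0],[0,0,0],[0,0,0]])

```text
clock: 8.93
position: [565.1, 23.5, 124.2]
ee_rot: [0.0, 0.3, 0.954, 0.0]
force: [0.4, 0.2, -1.9]
width: 23.6
grasp_force: 30.0
```

Emit:
carry_out(linear=[[0,0,0.0012],[0,0,0.0025],[0,0,0.0025],[0,0,0.0025]], delta_rot=[[0,0,0],[0,0,0],[0,0,0],[0,0,0]])

```text
clock: 9.43
position: [565.1, 23.4, 122.2]
ee_rot: [0.0, 0.3, 0.954, -0.0]
force: [-0.3, 0.3, -0.6]
width: 23.4
grasp_force: 30.0
```

Emit:
carry_out(linear=[[0,0,0.0012],[0,0,0.0012],[0,0,0.0012]], delta_rot=[[0,0,0],[0,0,0],[0,0,0]])

```text
clock: 9.8
position: [565.2, 23.4, 121.4]
ee_rot: [0.0, 0.3, 0.954, 0.0]
force: [0.5, -0.2, 1.8]
width: 23.8
grasp_force: 30.0
```

Emit:
carry_out(linear=[[0,0,0.0012],[0,0,0.0012],[0,0,0.0012]], delta_rot=[[0,0,0],[0,0,0],[0,0,0]])

```text
clock: 10.18
position: [565.1, 23.5, 120.4]
ee_rot: [0.0, 0.3, 0.954, 0.0]
force: [-0.2, -0.3, 3.4]
width: 23.8
grasp_force: 30.0
```

Emit:
carry_out(linear=[[0,0,0.001],[0,0,0.0018],[0,0,0.0018],[0,0,0.0018]], delta_rot=[[0,0,0],[0,0,0],[0,0,0],[0,0,0]])

```text
clock: 10.68
position: [565.2, 23.5, 119.1]
ee_rot: [0.0, 0.3, 0.954, 0.0]
force: [-1.0, -1.0, 7.0]
width: 23.7
grasp_force: 30.0
```

Emit:
carry_out(linear=[[0,0,0],[0,0,0],[0,0,0],[0,0,0],[0,0,0],[0,0,0]], delta_rot=[[0,0,0.014],[0,0,0.028],[0,0,0.042],[0,0,0.056],[0,0,0.056],[0,0,0.056]])

```text
clock: 11.42
position: [565.3, 23.5, 119.1]
ee_rot: [0.0, 0.383, 0.924, 0.0]
force: [-0.6, -1.0, 6.2]
width: 24.1
grasp_force: 30.0
```

Emit:
carry_out(linear=[[0,0,0],[0,0,0],[0,0,0],[0,0,0],[0,0,0],[0,0,0]], delta_rot=[[0,0,0.014],[0,0,0.028],[0,0,0.042],[0,0,0.056],[0,0,0.056],[0,0,0.056]])

```text
clock: 12.18
position: [565.0, 23.5, 118.5]
ee_rot: [-0.0, 0.462, 0.887, 0.0]
force: [1.4, 1.2, -1.7]
width: 23.8
grasp_force: 30.0
```

Emit:
carry_out(linear=[[0,0,0],[0,0,0],[0,0,0],[0,0,0],[0,0,0],[0,0,0]], delta_rot=[[0,0,0.014],[0,0,0.028],[0,0,0.042],[0,0,0.056],[0,0,0.056],[0,0,0.056]])

```text
clock: 12.92
position: [565.0, 23.4, 118.6]
ee_rot: [-0.0, 0.538, 0.843, -0.0]
force: [-0.3, -1.0, -2.3]
width: 23.9
grasp_force: 30.0
```

Emit:
carry_out(linear=[[0,0,0.001],[0,0,0.001],[0,0,0.001]], delta_rot=[[0,0,0],[0,0,0],[0,0,0]])

```text
clock: 13.3
position: [565.1, 23.4, 118.0]
ee_rot: [-0.0, 0.539, 0.843, -0.0]
force: [1.1, -0.1, -1.4]
width: 23.9
grasp_force: 30.0
```

Emit:
carry_out(linear=[[0,0,0],[0,0,0],[0,0,0],[0,0,0],[0,0,0],[0,0,0],[0,0,0],[0,0,0],[0,0,0],[0,0,0]], delta_rot=[[0,0,0.03],[0,0,0.06],[0,0,0.09],[0,0,0.12],[0,0,0.15],[0,0,0.18],[0,0,0.21],[0,0,0.24],[0,0,0.24],[0,0,0.24]])

```text
clock: 14.55
position: [565.0, 23.5, 118.0]
ee_rot: [-0.0, 0.81, 0.586, -0.0]
force: [-1.4, 0.1, -1.2]
width: 23.7
grasp_force: 30.0
```

Run:
```python
from h import *
s=get_state();print(s['force'],s['torque'],s['position'],yaw(s),s['q'])
```

```text
[-1.37907626  0.12618932 -1.19828312] [-0.21248577  0.34362606  0.04151114] [564.99554191  23.4562835  117.9726999 ] 71.7332020797306 [-3.59821089e-03 -7.72819535e-02  1.80209907e+00 -3.64793562e-05
  1.41700905e+00  3.15223160e-01]
```

Emit:
carry_out(linear=[[0,0,0],[0,0,0],[0,0,0],[0,0,0],[0,0,0],[0,0,0],[0,0,0],[0,0,0]], delta_rot=[[0,0,0.03],[0,0,0.06],[0,0,0.09],[0,0,0.12],[0,0,0.15],[0,0,0.16],[0,0,0.16],[0,0,0.16]])

```text
clock: 15.55
position: [565.0, 23.5, 118.0]
ee_rot: [-0.0, 0.931, 0.366, -0.0]
force: [-2.7, 0.4, 0.1]
width: 24.0
grasp_force: 30.0
```

Run:
```python
from h import *
s=get_state();print(s['force'],s['torque'],s['position'],yaw(s))
```

```text
[-2.74072611  0.42204554  0.13840955] [0.0301648  0.76395927 0.10535425] [564.99433177  23.46857563 117.96157224] 42.904519779700536
```

Emit:
carry_out(linear=[[0,0,0],[0,0,0],[0,0,0],[0,0,0]], delta_rot=[[0,0,0.028],[0,0,0.045],[0,0,0.045],[0,0,0.045]])

```text
clock: 16.05
position: [565.0, 23.5, 118.0]
ee_rot: [-0.0, 0.954, 0.299, -0.0]
force: [-3.3, 0.7, -0.1]
width: 23.8
grasp_force: 30.0
```

Run:
```python
from h import *
s=get_state();print(s['force'],s['torque'],s['position'],yaw(s))
```

```text
[-3.28322679  0.73988084 -0.13756786] [0.12663887 0.87789449 0.12121605] [565.00607682  23.48558493 117.95788397] 34.80794790574002
```

Emit:
carry_out(linear=[[0,0,0],[0,0,0],[0,0,0]], delta_rot=[[0,0,0.022],[0,0,0.022],[0,0,0.022]])

```text
clock: 16.42
position: [565.0, 23.5, 118.0]
ee_rot: [-0.0, 0.964, 0.266, -0.0]
force: [-3.1, 0.7, -0.8]
width: 23.9
grasp_force: 30.0
```

Run:
```python
from h import *
s=get_state();print(s['force'],s['torque'],s['position'],yaw(s))
```

```text
[-3.12130512  0.66429069 -0.79564554] [0.26578114 0.92706314 0.07220679] [565.04874698  23.48672231 118.00397963] 30.86130136863471
```

Emit:
carry_out(linear=[[0,0,0],[0,0,0],[0,0,0]], delta_rot=[[0,0,0.022],[0,0,0.022],[0,0,0.022]])

```text
clock: 16.8
position: [565.1, 23.5, 118.0]
ee_rot: [-0.0, 0.973, 0.233, -0.0]
force: [-2.9, 2.0, -0.7]
width: 23.9
grasp_force: 30.0
```

Run:
```python
from h import *
s=get_state();print(s['force'],s['torque'],s['position'],yaw(s))
```

```text
[-2.93533061  2.04633678 -0.65104585] [0.37048983 0.92427109 0.10585738] [565.06818615  23.50874577 117.97598159] 26.90519983495998
```

Emit:
carry_out(linear=[[0,0,0],[0,0,0],[0,0,0]], delta_rot=[[0,0,0.022],[0,0,0.022],[0,0,0.022]])

```text
clock: 17.18
position: [565.1, 23.5, 118.0]
ee_rot: [-0.0, 0.98, 0.199, 0.0]
force: [-3.5, 2.8, -2.0]
width: 24.1
grasp_force: 30.0
```

Run:
```python
from h import *
s=get_state();print(s['force'],s['torque'],s['position'],yaw(s))
```

```text
[-3.49711749  2.82421899 -2.01168204] [0.65148922 1.03091039 0.15866034] [565.07481774  23.54709888 118.004967  ] 22.94913699887075
```

Emit:
carry_out(linear=[[0,0,0],[0,0,0],[0,0,0]], delta_rot=[[0,0,0.022],[0,0,0.022],[0,0,0.022]])

```text
clock: 17.55
position: [565.0, 23.5, 118.0]
ee_rot: [-0.0, 0.986, 0.165, -0.0]
force: [-3.0, 2.5, -1.1]
width: 24.5
grasp_force: 30.0
```

Run:
```python
from h import *
s=get_state();print(s['force'],s['torque'],s['position'],yaw(s))
```

```text
[-3.00736547  2.47881597 -1.13473201] [0.77771527 1.07468154 0.10218633] [565.04864371  23.50972983 117.9576017 ] 18.985404527910493
```

Emit:
carry_out(linear=[[0,0,0],[0,0,0],[0,0,0]], delta_rot=[[0,0,0.025],[0,0,0.025],[0,0,0.025]])

```text
clock: 17.92
position: [565.0, 23.5, 118.0]
ee_rot: [-0.0, 0.992, 0.126, -0.0]
force: [-3.8, 3.4, -0.8]
width: 23.7
grasp_force: 30.0
```

Run:
```python
from h import *
np.set_printoptions(precision=2,suppress=True)
s=get_state();print(s['force'],s['torque'],s['width'],s['position'],yaw(s))
p=shot('wrist');save(p,'w5.png',(200,100,440,280),3.3)
X=dep(p,[(u,v) for v in range(400) for u in range(640)]);Z=p['z_map'].ravel()
a=np.radians(109.6);ey=np.array([np.cos(a),np.sin(a)]);ex=np.array([ey[1],-ey[0]])
d=X[:,:2]-[565.2,23.3];u=d@ex;v=d@ey
for lo,hi in((34,40.5),(41,44.5),(23,29)):
    m=(Z>0)&(X[:,2]>lo)&(X[:,2]<hi)&(abs(u)<38)&(v>15)&(v<170);h=np.histogram(v[m],np.arange(15,170,2));print(lo,[(int(b),int(n)) for n,b in zip(*h) if n>8])
```

```text
[-3.79  3.37 -0.82] [1.   1.02 0.17] 23.723566202528577 [565.05  23.52 117.96] 14.499627687102059
34 [(33, 197), (35, 128), (37, 129), (39, 142), (41, 135), (43, 133), (45, 10), (123, 130), (125, 318), (127, 215), (129, 213), (131, 218), (133, 207), (135, 219), (137, 171), (139, 14), (145, 92), (147, 354)]
41 [(15, 11), (19, 10), (33, 57), (35, 53), (37, 45), (39, 51), (41, 48), (43, 49), (145, 22), (147, 264), (149, 199), (151, 220), (153, 214), (155, 210), (157, 219), (159, 145)]
23 [(33, 92), (47, 98), (49, 179), (51, 166), (53, 188), (55, 171), (57, 177), (59, 181), (61, 181), (63, 166), (65, 170), (67, 171), (69, 179), (71, 158), (73, 179), (75, 166), (77, 167), (79, 179), (81, 180), (83, 144), (85, 138), (87, 124), (89, 138), (91, 128), (93, 134), (95, 137), (97, 135), (99, 136), (101, 156), (103, 166), (105, 179), (107, 137), (109, 137), (111, 142), (113, 131), (115, 161), (117, 176), (119, 176), (121, 155), (123, 230), (125, 95), (145, 80), (147, 176)]
```

View pics/w5.png

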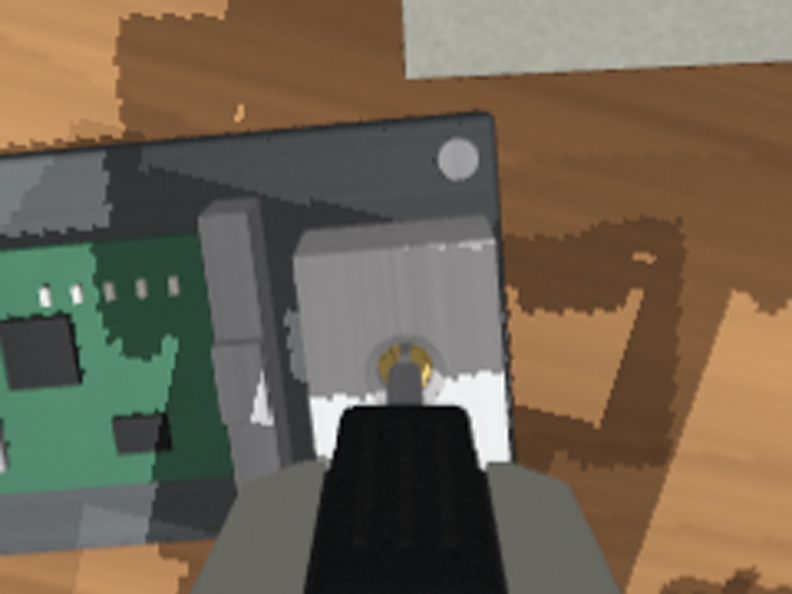

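Run:
```python
from h import *
np.set_printoptions(precision=2,suppress=True)
p=shot('wrist');P1=p['P'].copy()
a=np.radians(109.6);ey=np.array([np.cos(a),np.sin(a)])
y=np.radians(108.96);T=np.array([[np.cos(y),np.sin(y),0,565.3],[np.sin(y),-np.cos(y),0,21.7],[0,0,-1,222.7],[0,0,0,1]])
f=lambda z,uv:(onz(p,[uv],z)[0][:2]-[565.2,23.3])@ey
p['P']=T@np.array(p['T_tool_cam'])
for x in (200,550):
  print('old',f(37,(272+x/7.5,133+147/7.5)),f(37,(272+x/7.5,133+66/7.5)),'tower',f(45,(272+x/7.5,133+195/7.5)))
p['P']=P1
for px,z in (((283,465),37),((245,300),37),((199,218),37),((252,200),37),((262,260),37),((295,255),45),((311,440),45)): print('new',px,f(z,(200+px[0]/3.3,100+px[1]/3.3)))
```

```text
old 28.924796496416178 40.451762033269574 tower 23.285342133325198
old 28.338071470895443 39.87165333640589 tower 22.708025700928975
new (283, 465) 32.51205992551749
new (245, 300) 36.32572605576142
new (199, 218) 44.391574717422586
new (252, 200) 31.57054203347684
new (262, 260) 31.066331170964123
new (295, 255) 22.22494308605017
new (311, 440) 23.773402982977302
```

The jaw has closed on the board; the gap on its tower side is at crop x 262–295. It moved about 4.2 mm, which matches the full 4.05 mm, so the screw is at its stop. Next I back off within the play and lift out.

Emit:
carry_out(linear=[[0,0,0],[0,0,0],[0,0,-0.01],[0,0,-0.03],[0,0,-0.08],[0,0,-0.13],[0,0,-0.13],[0,0,-0.13]], delta_rot=[[0,0,-0.03],[0,0,-0.05],[0,0,-0.05],[0,0,-0.05],[0,0,-0.05],[0,0,-0.05],[0,0,-0.05],[0,0,-0.05]])

```text
clock: 19.02
position: [565.1, 23.3, 222.1]
ee_rot: [0.0, 0.979, 0.202, 0.0]
force: [0.2, 0.2, -0.9]
width: 23.6
grasp_force: 30.0
```

Run:
```python
from h import *
np.set_printoptions(precision=2,suppress=True)
s=get_state();print(s['force'],s['torque'],s['width'],s['position'],yaw(s))
p=shot('wrist');save(p,'w6.png',(180,100,460,310),2.8)
X=dep(p,[(u,v) for v in range(400) for u in range(640)]);Z=p['z_map'].ravel()
a=np.radians(109.6);ey=np.array([np.cos(a),np.sin(a)]);ex=np.array([ey[1],-ey[0]])
d=X[:,:2]-[565.2,23.3];u=d@ex;v=d@ey
m=(Z>0)&(X[:,2]>34)&(X[:,2]<40.5)&(abs(u)<38)&(v>26)&(v<60);print('jaw',np.percentile(v[m],[1,99]),m.sum())
# shaft points in tool frame
Ti=np.linalg.inv(Tt(s));Y=X@Ti[:3,:3].T+Ti[:3,3]
for lo,hi in((20,40),(42,66),(67,82)):
    m=(Z>0)&(Y[:,2]>lo)&(Y[:,2]<hi)&(np.hypot(Y[:,0],Y[:,1])<25);print(lo,m.sum(),Y[m].mean(0) if m.any() else '',np.percentile(Y[m],[2,98],axis=0) if m.any() else '')
l,r=goal([462.2,-212.3,235],45.3,s);print(l.tolist(),r.tolist())
```

```text
[ 0.23  0.24 -0.9 ] [-0.08  0.16 -0.03] 23.640958306186846 [565.07  23.3  222.05] 23.334003891399256
jaw [33.06 44.93] 557
20 4 [ 4.66  0.4  39.39] [[ 4.35 -0.74 38.87]
 [ 5.07  1.83 39.77]]
42 123 [ 3.86  0.17 53.89] [[ 1.25 -3.65 42.66]
 [ 5.19  3.87 65.94]]
67 23 [ 6.33  0.15 73.1 ] [[ 4.25 -1.73 67.49]
 [ 6.86  1.45 79.43]]
[-0.2347, 0.2195, -0.0162] [0.0001, -0.0001, -0.122]
```

View pics/w6.png

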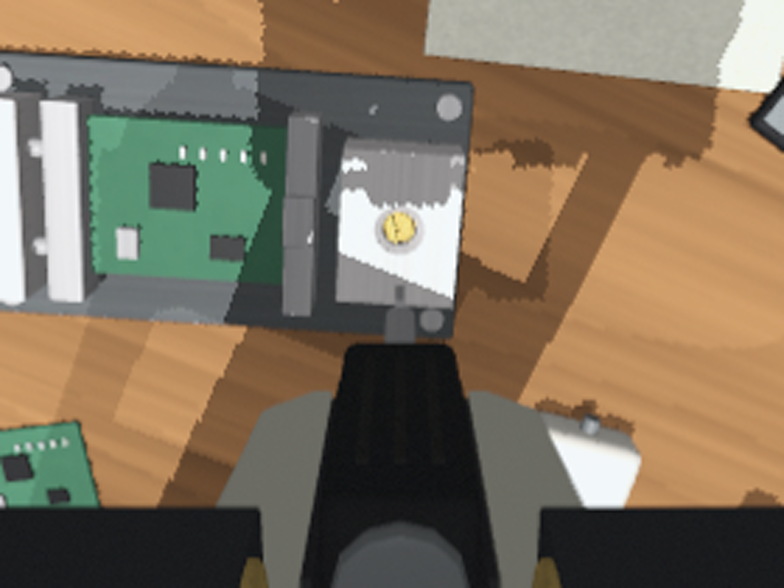

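The screw head at crop (400,228) is up with its slot visible. The jaw is shut on the board, and the driver hangs straight in the grip at crop (400,300). Now back to the stand.

Emit:
carry_out(linear=[[-0.2347,0.22,-0.0162],[-0.2347,0.22,-0.0162],[-0.2347,0.22,-0.0162],[-0.2347,0.22,-0.0162],[-0.2347,0.22,-0.0162],[-0.2347,0.22,-0.0162],[-0.2347,0.22,-0.0162],[-0.2347,0.22,-0.0162],[-0.2347,0.22,-0.0162]], delta_rot=[[0,0,-0.122],[0,0,-0.122],[0,0,-0.122],[0,0,-0.122],[0,0,-0.122],[0,0,-0.122],[0,0,-0.122],[0,0,-0.122],[0,0,-0.122]])

```text
clock: 20.2
position: [462.9, -211.8, 234.9]
ee_rot: [-0.0, 0.923, 0.386, -0.0]
force: [-0.5, -0.1, -1.2]
width: 24.0
grasp_force: 30.0
```

Run:
```python
from h import *
s=get_state();print(s['position'],yaw(s));
for z in(170,90): print(goal([462.1,-212.6,z],45.3,s))
```

```text
[ 462.87689418 -211.8325979   234.87126269] 45.399541573744656
(array([-0.0014, -0.    ,  0.0811]), array([-0.0001, -0.    ,  0.0006]))
(array([-0.0014,  0.    ,  0.1811]), array([-0.0001, -0.    ,  0.0006]))
```

Emit:
carry_out(linear=[[0,0,0.05],[0,0,0.09],[0,0,0.11],[0,0,0.13],[0,0,0.13],[0,0,0.13]], delta_rot=[[0,0,0],[0,0,0],[0,0,0],[0,0,0],[0,0,0],[0,0,0]])

```text
clock: 20.95
position: [462.9, -212.8, 132.0]
ee_rot: [0.0, 0.923, 0.385, 0.0]
force: [-0.1, 0.2, -1.0]
width: 23.9
grasp_force: 30.0
```

Emit:
carry_out(linear=[[0,0,0.02],[0,0,0.04],[0,0,0.053],[0,0,0.053],[0,0,0.053]], delta_rot=[[0,0,0],[0,0,0],[0,0,0],[0,0,0],[0,0,0]])

```text
clock: 21.58
position: [462.5, -212.6, 88.4]
ee_rot: [-0.0, 0.923, 0.385, -0.0]
force: [0.2, -0.6, -1.1]
width: 23.7
grasp_force: 30.0
```

Emit:
carry_out(linear=[[0,0,0.0012],[0,0,0.0012],[0,0,0.0012]], delta_rot=[[0,0,0],[0,0,0],[0,0,0]])

```text
clock: 21.95
position: [462.5, -212.6, 87.7]
ee_rot: [0.0, 0.923, 0.385, 0.0]
force: [0.4, -0.3, -0.7]
width: 23.9
grasp_force: 30.0
```

Emit:
carry_out(linear=[[0,0,0],[0,0,0],[0,0,0],[0,0,0],[0,0,0],[0,0,0],[0,0,0],[0,0,0]], delta_rot=[[0,0,0],[0,0,0],[0,0,0],[0,0,0],[0,0,0],[0,0,0],[0,0,0],[0,0,0]], fingers=1)

```text
clock: 22.95
position: [462.5, -212.6, 87.6]
ee_rot: [-0.0, 0.923, 0.385, 0.0]
force: [1.1, 0.1, -0.1]
width: 92.8
grasp_force: 0.0
```

Emit:
carry_out(linear=[[0,0,-0.03],[0,0,-0.08],[0,0,-0.15],[0,0,-0.23],[0,0,-0.23],[0,0,-0.23],[0,0,-0.23]], delta_rot=[[0,0,0],[0,0,0],[0,0,0],[0,0,0],[0,0,0],[0,0,0],[0,0,0]])

```text
clock: 23.82
position: [462.2, -212.4, 269.9]
ee_rot: [-0.001, 0.923, 0.385, -0.001]
force: [0.5, -0.3, -1.1]
width: 92.9
grasp_force: 0.0
```

Run:
```python
from h import *
s=get_state();print(s['position'],s['width'],s['force'])
p=shot('wrist');save(p,'w7.png',(170,60,490,300),2.4)
X=dep(p,[(u,v) for v in range(400) for u in range(640)]);Z=p['z_map'].ravel()
for lo,hi in((137,147),(60,76)):
    m=(Z>0)&(X[:,2]>lo)&(X[:,2]<hi)&(np.hypot(X[:,0]-465,X[:,1]+208)<70);x=X[m];print(np.median(x[:,2]),cv2.minAreaRect(x[:,:2].astype(np.float32)))
```

```text
[ 462.18161255 -212.40334178  269.93801607] 92.89431650613044 [ 0.49129223 -0.29112523 -1.13163515]
141.44118779050353 ((463.9248352050781, -212.0133819580078), (20.673227310180664, 21.617900848388672), 45.24324417114258)
66.6884382845254 ((462.29388427734375, -212.39747619628906), (60.37683868408203, 60.33430862426758), 88.29629516601562)
```

View pics/w7.png

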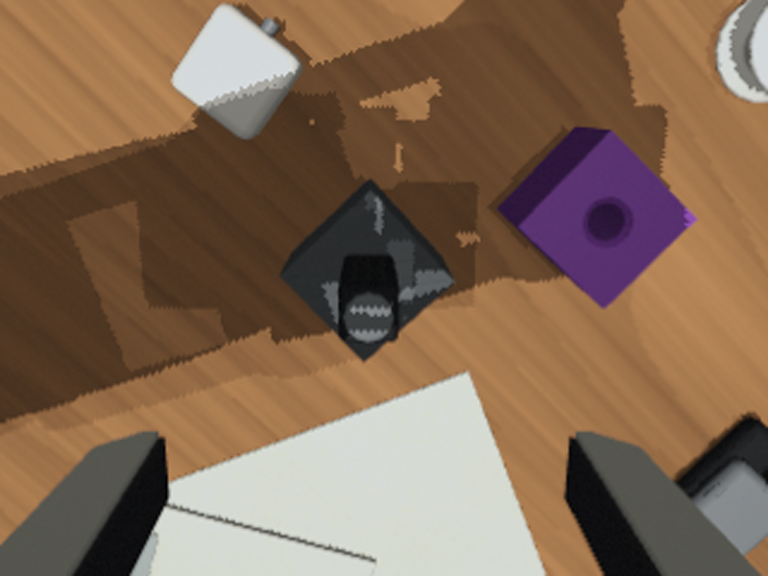

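The driver stands upright and fully down in the dark stand, with its cap at crop (368,315) and its top at z 141 mm, as at the start. The gripper is clear, so I hand the job in.

```bash
python3 -c "
from plant import *
print(sign_off())"
```

```text
the job is handed in; nothing more can be done
None
```

I turned the screw clockwise to its stop, so the jaw clamps the board (about 4.2 mm of jaw travel measured), put the driver back upright in its dark stand, and handed the job in at about 24 s; no verdict was returned.

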